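Stroke-test two syringes and reject the one that sticks

TASK

Two big syringes stand in the grey stand on the bench. Push each plunger down as far as it will go; the one that runs fully home stays in its place in the stand with its plunger fully in, and the one that sticks part-way is rejected: take it out by its blue collar, leaving its plunger where it stuck, and lower it tip first to the bottom of the empty, open glass beaker (do not drop it in), leaving it standing or leaning in the upright beaker.

Things in the scene. Friction and masses are not known exactly. Their poses are not given: they have to be found in the camera images.
- syringe_1: 50 ml syringe, tip down in a hole of the fixed grey stand: clear barrel 27 mm in diameter, blue collar 34 mm in diameter from 120 to 136 mm above the origin (grip there), white plunger above it with a thumb disc 30 mm in diameter, upper face 181 mm above the origin minus the joint value. About 80 g. Origin: centre of the tip cap's underside, 8 mm above the bench; z up the barrel
- syringe_2: second syringe, same look, size and origin as syringe_1, in the other hole. The stand: foot plate 200x76x8 mm on which the tip caps rest, top plate 194x70 mm whose upper face is 68 mm above the bench, two 30 mm holes 110 mm apart that hold the barrels upright
- plunger_1 (a joint): travel of syringe_1's plunger in m: 0 fully drawn out, grows as it is pushed down, 0.040 fully home (disc 5 mm thick, then on the collar). Starts at 0 to 0.004, about 2 N of friction, stays where it is left; lifting a syringe by its plunger would draw it out again
- plunger_2 (a joint): travel of syringe_2's plunger, same meaning as plunger_1. In one of the two syringes the plunger sticks: it stops dead at about 0.012; the other runs to 0.040. Which hole holds the sticking one varies; only pushing tells (10 N is plenty)
- beaker: empty open 250 ml glass beaker (not the jar with the red seal and wire bail), loose, 74 mm across the outside, 93 mm high, clear opening about 60 mm, floor about 4 mm thick, 0.2 kg; origin: centre of its underside on the bench, z up
There are look-alikes about, which are no part of the job. Leave any purple look-alike of the syringe_2 alone.

How it is judged:
By the outcome, as a careful person would: the job done as asked, in the order asked, and still so for the second after the job is handed in, with the robot touching nothing.
It also fails if it takes over 54 s, if anything falls off the work surface, if the arm or the gripper's body presses on something with over 40 N, if the wrist force passes 120 N, or if a joint passes its speed limit or range.

ROBOT

A 6-joint arm with a two-finger parallel gripper is mounted at the origin on a cart in front of the work surface, level with it; the furniture and walls round the work are solid. World frame = base frame: x ahead of the robot, y to its left, z up, the work surface at z = 0. Lengths are in m, angles in degrees, forces in N, time in s.
With the tool pointing down it reaches from about 0.35 to 0.875 m from the base axis. Payload 4.2 kg.
Tool frame: the origin (TCP) lies between the finger pads; the fingertips stand 14 mm ahead of it and the grasp point (between the pads) lies 5 mm behind it; z points along the fingers, y is the line along which they close (so a half turn about z gives the same grasp; the last joint's range is limited). The gripper opens to 87 mm and grips with 3 to 60 N. Pads are 19 mm wide; open, the fingers measure 117 mm over their backs; the gripper's body (75 mm by 190 mm) begins 51 mm behind the grasp point.
Start: joints at [81.566, 22.042, 0.453, 0, -68.411, -14.817], TCP at [0.247, 0.574, 0.237] pointing down, gripper open.
Joint ranges: [-179.83, 179.83], [-69.29, 118.12], [-61.27, 80.66], [-181.25, 117.63], [-171.15, -9.14], [-177.46, 177.46]. Speed limits (degrees/s): [159.86, 159.86, 180, 180, 180, 180].

INTERFACE

Orientations are given as a 3x3 rotation matrix whose columns are the frame's x, y, z axes.
In Python, from station import * gives the robot as it stands. The module is installed in compiled form; this text tells all that it offers.
- The arm moves only by the tool play_rows, never from a script. Its argument "steps" is a list of rows, each an object of numbers: "ax", "ay", "az": the turn, a rotation vector about the tool's x, y, z in degrees; "dx", "dy", "dz": the shift along the tool's x, y, z in mm; "claw": the finger opening in mm, from 0 to 87. A call has 1 to 20 rows; each row shifts and turns the commanded pose from where the row before left it, along the tool's axes as they then stand; what a row does not reach is not made up. A row lasts 1/10 s, in which the tool goes at most 50 mm and 8.59 degrees, less where a joint would pass 70% of its speed; a pose out of reach is approached as far as the arm can. A call with a gripper value outside its range is refused whole. The fingers move at their own pace and stop on an object; the grip force is fixed at half the most. Time passes only in rows, so rows that do not move let the fingers close. It gives the time, the measured TCP pose, the force, the opening and the grip force at its end, in the units of the state.
- sense(): the state, without advancing time (a new reading comes with each control period).
- capture(name): name is "scene" or "top"; returns a dict with "frame" (420x560x3 uint8, blue, green, red), "range_z" (420x560 float32, m along the optical axis (not along the pixel's ray), 0 where there is no reading), "fx", "fy", "cx", "cy" (pixels), "xyz" and "rotation" of the camera in the world. Camera axes: x right, y down, z forward; pixel columns grow to the right and rows downward; lengths in m; the calibration is good to about 2 mm. A picture is of the moment at which its call begins.
- finish_job(): hands the job in; it is judged then, once.
The state is a dict: "time_s": time; "joints": joint angles; "joint_velocities": joint speeds; "effort": joint torques, N m; "tcp_pos": TCP position; "ee_rot": TCP orientation; "wrist_force": force on the tool from outside, world axes, zero at the start; "moment": the same for the moment, N m; "gripper_width": opening from 0.0 (shut) to 1.0 (fully open); "gripper_force": force on a finger pad.
Only numpy, scipy, OpenCV 4.12 (cv2) and the standard library are available. Lean on these libraries where they do the work, as an engineer would, in place of code of your own. Each camera call takes 0.05 s, during which the arm holds its last target. There are 200 camera calls.

## Working session

There is one attempt and no reset: what is moved stays moved. The work goes in short steps, Python scripts to look and compute and a tool call to move; the robot and the scene stay as the last step left them, time stands still between calls to the robot, and variables do not carry over. Pictures are saved under pics/ and viewed, at most 10 in all, crops included, and the job is handed in when it is done.

Besides the shell and the picture viewer there is one more tool, called after "Request:" as name(argument=value, ...), one argument or row to a line, values as JSON. play_rows: Moves the arm, as the interface text tells. Its arguments: {"type":"object","properties":{"steps":{"type":"array"}},"required":["steps"]}

```bash
mkdir -p pics; cat > h.py <<'E'
from station import *
import numpy as np, cv2
def pts(c):
    z=c["range_z"]; v,u=np.mgrid[:z.shape[0],:z.shape[1]]
    p=np.stack([(u-c["cx"])/c["fx"]*z,(v-c["cy"])/c["fy"]*z,z],-1)
    w=p@np.array(c["rotation"]).T+np.array(c["xyz"]); w[z<=0]=np.nan
    return w
E
python3 - <<'E'
from h import *
for n in("scene","top"):
    c=capture(n); cv2.imwrite(f"pics/{n}0.png",c["frame"]); np.savez(f"{n}0.npz",**c)
    print(n,c["xyz"],np.round(c["rotation"],3).tolist(),c["fx"])
s=sense(); print(s)
E
```

```text
scene [-0.06150145  0.14772508  0.65522693] [[-0.583, -0.488, 0.649], [-0.812, 0.362, -0.457], [-0.012, -0.794, -0.608]] 543.4465550260446
top [ 0.43816236 -0.24430777  0.95026014] [[0.005, -0.996, 0.09], [-1.0, -0.007, -0.024], [0.025, -0.09, -0.996]] 458.29872730628455
{'time_s': 0.1, 'joints': array([ 8.15669794e+01,  2.20889667e+01,  3.86864350e-01, -2.75020670e-02,
       -6.84120216e+01, -1.48149473e+01]), 'joint_velocities': array([ 0.09909653, -0.19996585,  0.16201502,  0.10575772,  0.12792151,
       -0.03388024]), 'effort': array([ 3.34428360e-04, -3.91687095e+01,  1.87936360e+01,  4.23189059e+00,
        1.35195628e-02, -7.70234897e-05]), 'tcp_pos': array([0.2464805 , 0.57377634, 0.23553072]), 'ee_rot': array([[ 9.18735340e-01, -3.94873191e-01, -7.33608867e-04],
       [-3.94873865e-01, -9.18733369e-01, -1.90480617e-03],
       [ 7.81659437e-05,  2.03969571e-03, -9.99997917e-01]]), 'wrist_force': array([-0.2288798 , -0.03273044, -0.25235719]), 'moment': array([-0.02943601, -0.02030064, -0.0172462 ]), 'gripper_force': 0.0, 'gripper_width': 1.0017136730625515}
```

View pics/scene0.png

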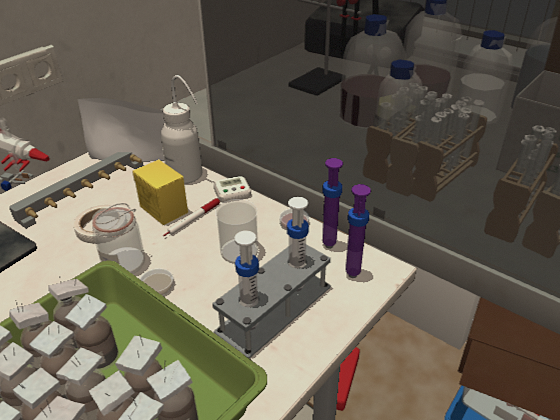

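View pics/top0.png

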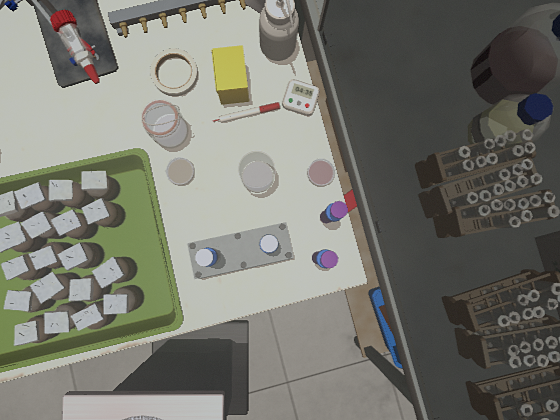

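The two white-plunger syringes are in the stand at top (205,257) and (269,243). The purple pair at (335,211) and (325,259) are look-alikes. The open beaker is at top (257,173), scene (238,230); the jar with red seal and bail is at top (165,122). I'll measure these and check the beaker in a crop.

```bash
python3 - <<'E'
from h import *
c=dict(np.load("top0.npz")); w=pts(c)
hsv=cv2.cvtColor(c["frame"],cv2.COLOR_BGR2HSV)
for n,(u,v) in dict(s1=(205,257),s2=(269,243)).items():
    W=w[v-14:v+15,u-14:u+15].reshape(-1,3); m=(W[:,2]>.165)
    print(n,m.sum(),np.nanmean(W[m],0).round(4), np.nanmin(W[m],0).round(3),np.nanmax(W[m],0).round(3))
    k=(W[:,2]>.115)&(W[:,2]<.15);print(' col',k.sum())
for n,(u,v,r) in dict(beaker=(257,173,26),).items():
    W=w[v-r:v+r+1,u-r:u+r+1].reshape(-1,3)
    print(np.histogram(W[:,2],bins=[-.01,.003,.01,.03,.06,.085,.1,.2])[0])
    m=(W[:,2]>.06);print(n,m.sum(),np.nanmin(W[m],0).round(4),np.nanmax(W[m],0).round(4))
    if m.sum()>5: print(cv2.minEnclosingCircle(W[m][:,:2].astype(np.float32)))
s=dict(np.load("scene0.npz")); ws=pts(s)
# scene beaker points
W=ws[195:265,212:264].reshape(-1,3); m=(W[:,2]>.012)&(W[:,2]<.11)
print('scene',m.sum(),np.nanmin(W[m],0).round(3),np.nanmax(W[m],0).round(3))
if m.sum(): print(cv2.minEnclosingCircle(W[m][:,:2].astype(np.float32)))
# white discs in scene
for n,(u,v) in dict(s1=(245,240),s2=(297,204)).items():
    W=ws[v-8:v+9,u-13:u+14].reshape(-1,3); m=W[:,2]>.17
    print(n,m.sum(),np.nanmean(W[m],0).round(4),np.nanmin(W[m],0).round(3),np.nanmax(W[m],0).round(3))
for n,(u,v) in dict(p1=(335,211),p2=(325,259),jar=(165,122),wall=(345,200),wall2=(320,60),wall3=(350,285),ed=(300,20)).items(): print(n,w[v,u].round(3))
# bench points with z>0.2 in region
m=(w[...,2]>.12); 
a=c["frame"][130:220,210:310]; b=s["frame"][180:275,190:320]
A=cv2.resize(a,(400,360),interpolation=3);B=cv2.resize(b,(400,360),interpolation=3)
cv2.imwrite("pics/crop1.png",np.hstack([A,B]))
E
```

```text
s1 251 [ 0.4261 -0.1418  0.1872] [ 0.413 -0.156  0.183] [ 0.441 -0.127  0.191]
 col 95
s2 243 [ 0.4496 -0.2492  0.1852] [ 0.436 -0.263  0.182] [ 0.463 -0.234  0.188]
 col 38
[1900  260  107  169  121  239    0]
beaker 360 [ 0.556  -0.2606  0.0602] [ 0.6278 -0.1902  0.096 ]
((0.5919525027275085, -0.22545836865901947), 0.03692667558789253)
scene 1759 [ 0.553 -0.303  0.012] [ 0.746 -0.186  0.093]
((0.6490916609764099, -0.24539270997047424), 0.100995734333992)
s1 290 [ 0.4223 -0.1378  0.1845] [ 0.409 -0.154  0.17 ] [ 0.438 -0.124  0.188]
s2 232 [ 0.4463 -0.2453  0.1829] [ 0.433 -0.261  0.171] [ 0.463 -0.232  0.186]
p1 [ 0.504 -0.361  0.179]
p2 [ 0.423 -0.343  0.181]
jar [ 0.675 -0.055  0.11 ]
wall [ 0.615 -0.523 -0.656]
wall2 [ 0.839 -0.356  0.014]
wall3 [ 0.367 -0.418 -0.   ]
ed [ 1.095 -0.338 -0.307]
```

View pics/crop1.png

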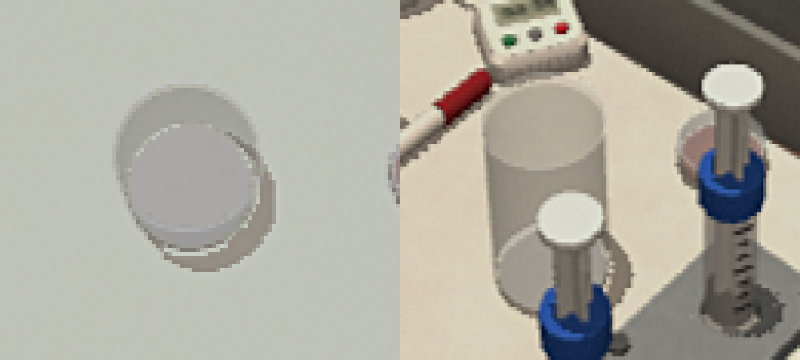

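The crop shows a clean, empty open beaker with no bail, matching the description; it stands at about (0.592, -0.225). I'll rotate the tool in line with the stand, raise it and close the fingers.

Request:
play_rows(
  steps=[
    {"dz": -10,"az": 7.75,"claw": 0},
    {"dz": -10,"az": 7.75,"claw": 0},
    {"dz": -10,"az": 7.75,"claw": 0},
    {"dz": -10,"az": 7.75,"claw": 0},
    {"dz": -10,"az": 7.75,"claw": 0},
    {"dz": -10,"az": 7.75,"claw": 0},
    {"dz": -5,"az": 7.75,"claw": 0},
    {"claw": 0},
  ],
)

```text
invalid input at $.steps[0]: expected keys ax, ay, az, dx, dy, dz, claw
```

```bash
cat >> h.py <<'E'
def to(x,y,z):
    s=sense(); R=s["ee_rot"]; d=R.T@(np.array([x,y,z])-s["tcp_pos"])*1000
    print("t",round(s["time_s"],2),"tcp",s["tcp_pos"].round(4),"d",d.round(1),"F",s["wrist_force"].round(2),"w",round(s["gripper_width"]*87,1),"J",s["joints"].round(0),"yaw_y",np.degrees(np.arctan2(R[1,1],R[0,1])).round(1),"tz",R[:,2].round(4))
E
python3 - <<'E'
from h import *
for n in("top0","scene0"):
    w=pts(dict(np.load(n+".npz"))); m=(w[...,0]>.15)&(w[...,0]<.6)&(w[...,1]>-.3)&(w[...,1]<.7)&(w[...,2]<.45)
    print(n,np.nanmax(w[m],0),np.nanmax(w[m&(w[...,1]>-.1)][:,2]))
to(.425,-.1405,.295)
E
```

```text
top0 [0.59998164 0.30707023 0.19138034] 0.12804861970316483
scene0 [0.5999998  0.20662705 0.18783486] 0.12603998923845472
t 0.1 tcp [0.2465 0.5738 0.2355] d [446.1 585.9 -58.2] F [-0.23 -0.03 -0.25] w 87.1 J [ 82.  22.   0.  -0. -68. -15.] yaw_y -113.3 tz [-7.0e-04 -1.9e-03 -1.0e+00]
```

Request:
play_rows(
  steps=[
    {"ax": 0,"ay": 0,"az": 7.75,"dx": 0,"dy": 0,"dz": -3,"claw": 0},
    {"ax": 0,"ay": 0,"az": 7.75,"dx": 0,"dy": 0,"dz": -3,"claw": 0},
    {"ax": 0,"ay": 0,"az": 7.75,"dx": 0,"dy": 0,"dz": -3,"claw": 0},
    {"ax": 0,"ay": 0,"az": 7.75,"dx": 0,"dy": 0,"dz": -3,"claw": 0},
    {"ax": 0,"ay": 0,"az": 7.75,"dx": 0,"dy": 0,"dz": -3,"claw": 0},
    {"ax": 0,"ay": 0,"az": 7.75,"dx": 0,"dy": 0,"dz": 0,"claw": 0},
    {"ax": 0,"ay": 0,"az": 7.75,"dx": 0,"dy": 0,"dz": 0,"claw": 0},
    {"ax": 0,"ay": 0,"az": 0,"dx": 40,"dy": -1,"dz": 0,"claw": 0},
    {"ax": 0,"ay": 0,"az": 0,"dx": 40,"dy": -1,"dz": 0,"claw": 0},
    {"ax": 0,"ay": 0,"az": 0,"dx": 40,"dy": -1,"dz": 0,"claw": 0},
    {"ax": 0,"ay": 0,"az": 0,"dx": 40,"dy": -1,"dz": 0,"claw": 0},
    {"ax": 0,"ay": 0,"az": 0,"dx": 40,"dy": -1,"dz": 0,"claw": 0},
    {"ax": 0,"ay": 0,"az": 0,"dx": 40,"dy": -1,"dz": 0,"claw": 0},
    {"ax": 0,"ay": 0,"az": 0,"dx": 40,"dy": -1,"dz": 0,"claw": 0},
    {"ax": 0,"ay": 0,"az": 0,"dx": 40,"dy": -1,"dz": 0,"claw": 0},
    {"ax": 0,"ay": 0,"az": 0,"dx": 40,"dy": -1,"dz": 0,"claw": 0},
    {"ax": 0,"ay": 0,"az": 0,"dx": 40,"dy": -1,"dz": 0,"claw": 0},
    {"ax": 0,"ay": 0,"az": 0,"dx": 0,"dy": 0,"dz": 0,"claw": 0},
  ],
)

```text
time_s: 1.9
tcp_pos: [0.3426, 0.1822, 0.2512]
ee_rot: [[0.212, -0.977, -0.001], [-0.977, -0.212, -0.001], [0.001, 0.001, -1.0]]
wrist_force: [-0.3, 0.8, -0.3]
gripper_width: 0.007
gripper_force: 0.0
```

```bash
python3 -c "
from h import *
to(.425,-.1405,.215)"
```

```text
t 1.9 tcp [0.3426 0.1822 0.2512] d [332.8 -12.2  36.4] F [-0.3   0.75 -0.28] w 0.6 J [ 52.  -3. -28.  -0. -65. -40.] yaw_y -167.8 tz [-1.1e-03 -9.0e-04 -1.0e+00]
```

Request:
play_rows(
  steps=[
    {"ax": 0,"ay": 0,"az": 0,"dx": 37,"dy": -1,"dz": 0,"claw": 0},
    {"ax": 0,"ay": 0,"az": 0,"dx": 37,"dy": -1,"dz": 0,"claw": 0},
    {"ax": 0,"ay": 0,"az": 0,"dx": 37,"dy": -1,"dz": 0,"claw": 0},
    {"ax": 0,"ay": 0,"az": 0,"dx": 37,"dy": -1,"dz": 0,"claw": 0},
    {"ax": 0,"ay": 0,"az": 0,"dx": 37,"dy": -2,"dz": 0,"claw": 0},
    {"ax": 0,"ay": 0,"az": 0,"dx": 37,"dy": -2,"dz": 0,"claw": 0},
    {"ax": 0,"ay": 0,"az": 0,"dx": 37,"dy": -2,"dz": 6,"claw": 0},
    {"ax": 0,"ay": 0,"az": 0,"dx": 37,"dy": -1,"dz": 10,"claw": 0},
    {"ax": 0,"ay": 0,"az": 0,"dx": 37,"dy": -1,"dz": 10,"claw": 0},
    {"ax": 0,"ay": 0,"az": 0,"dx": 0,"dy": 0,"dz": 10,"claw": 0},
    {"ax": 0,"ay": 0,"az": 0,"dx": 0,"dy": 0,"dz": 0,"claw": 0},
    {"ax": 0,"ay": 0,"az": 0,"dx": 0,"dy": 0,"dz": 0,"claw": 0},
  ],
)

```text
time_s: 3.1
tcp_pos: [0.4268, -0.136, 0.2154]
ee_rot: [[0.217, -0.976, -0.001], [-0.976, -0.217, -0.0], [-0.0, 0.001, -1.0]]
wrist_force: [-0.1, 0.3, 0.6]
gripper_width: 0.008
gripper_force: 0.0
```

```bash
python3 - <<'E'
from h import *
to(.425,-.1405,.191)
c=capture("scene"); f=c["frame"][150:350,180:380]; cv2.imwrite("pics/p1.png",cv2.resize(f,(600,600),interpolation=3))
E
```

```text
t 3.1 tcp [ 0.4268 -0.136   0.2154] d [ 4.   2.7 24.4] F [-0.1   0.32  0.57] w 0.7 J [  3.   6. -25.   0. -59.   9.] yaw_y -167.4 tz [-6.e-04 -1.e-04 -1.e+00]
```

View pics/p1.png

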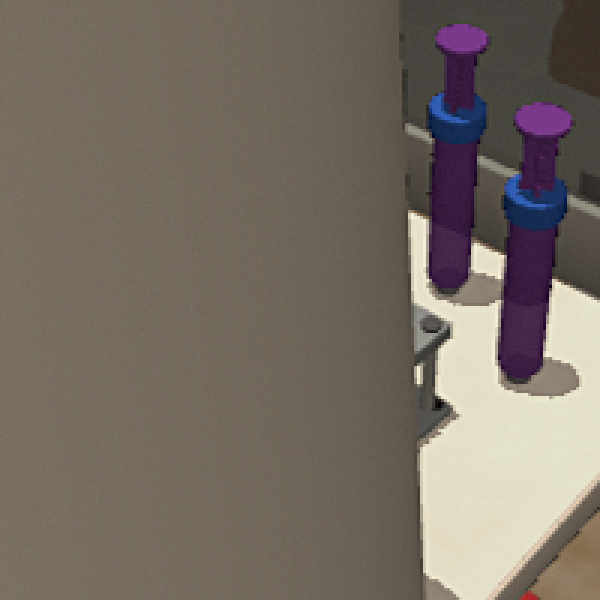

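The arm blocks the scene camera here; only the purple pair is visible, at right. I'll push the first plunger by feel, going by the force readings.

Request:
play_rows(
  steps=[
    {"ax": 0,"ay": 0,"az": 0,"dx": 4,"dy": 2.7,"dz": 5,"claw": 0},
    {"ax": 0,"ay": 0,"az": 0,"dx": 0,"dy": 0,"dz": 5,"claw": 0},
    {"ax": 0,"ay": 0,"az": 0,"dx": 0,"dy": 0,"dz": 3,"claw": 0},
    {"ax": 0,"ay": 0,"az": 0,"dx": 0,"dy": 0,"dz": 3,"claw": 0},
    {"ax": 0,"ay": 0,"az": 0,"dx": 0,"dy": 0,"dz": 3,"claw": 0},
    {"ax": 0,"ay": 0,"az": 0,"dx": 0,"dy": 0,"dz": 2,"claw": 0},
    {"ax": 0,"ay": 0,"az": 0,"dx": 0,"dy": 0,"dz": 1,"claw": 0},
    {"ax": 0,"ay": 0,"az": 0,"dx": 0,"dy": 0,"dz": 0,"claw": 0},
  ],
)

```text
time_s: 3.95
tcp_pos: [0.4249, -0.1411, 0.1933]
ee_rot: [[0.216, -0.976, -0.0], [-0.976, -0.216, 0.0], [-0.0, 0.0, -1.0]]
wrist_force: [0.4, -0.2, 0.9]
gripper_width: 0.008
gripper_force: 0.3
```

Request:
play_rows(
  steps=[
    {"ax": 0,"ay": 0,"az": 0,"dx": 0,"dy": 0,"dz": 1,"claw": 0},
    {"ax": 0,"ay": 0,"az": 0,"dx": 0,"dy": 0,"dz": 1,"claw": 0},
    {"ax": 0,"ay": 0,"az": 0,"dx": 0,"dy": 0,"dz": 0,"claw": 0},
  ],
)

```text
time_s: 4.25
tcp_pos: [0.425, -0.1411, 0.1915]
ee_rot: [[0.216, -0.976, -0.0], [-0.976, -0.216, 0.0], [-0.0, 0.0, -1.0]]
wrist_force: [0.1, -1.2, 2.0]
gripper_width: 0.007
gripper_force: 0.6
```

Request:
play_rows(
  steps=[
    {"ax": 0,"ay": 0,"az": 0,"dx": 0,"dy": 0,"dz": 1,"claw": 0},
    {"ax": 0,"ay": 0,"az": 0,"dx": 0,"dy": 0,"dz": 1,"claw": 0},
    {"ax": 0,"ay": 0,"az": 0,"dx": 0,"dy": 0,"dz": 0,"claw": 0},
  ],
)

```text
time_s: 4.55
tcp_pos: [0.4267, -0.1415, 0.1914]
ee_rot: [[0.217, -0.976, 0.004], [-0.976, -0.217, -0.001], [0.002, -0.004, -1.0]]
wrist_force: [-1.3, 0.3, 9.3]
gripper_width: 0.005
gripper_force: 4.2
```

Request:
play_rows(
  steps=[
    {"ax": 0,"ay": 0,"az": 0,"dx": 0,"dy": 0,"dz": 1,"claw": 0},
    {"ax": 0,"ay": 0,"az": 0,"dx": 0,"dy": 0,"dz": 1,"claw": 0},
    {"ax": 0,"ay": 0,"az": 0,"dx": 0,"dy": 0,"dz": 0,"claw": 0},
  ],
)

```text
time_s: 4.85
tcp_pos: [0.4284, -0.1418, 0.1913]
ee_rot: [[0.218, -0.976, 0.009], [-0.976, -0.218, -0.003], [0.004, -0.008, -1.0]]
wrist_force: [-0.2, 0.8, 14.7]
gripper_width: 0.006
gripper_force: 7.7
```

The first syringe stopped dead at TCP 0.191 (disc 0.177, travel about 0.012) with 15 N on it, so it is the sticking one. Next is the other syringe.

Request:
play_rows(
  steps=[
    {"ax": 0,"ay": 0,"az": 0,"dx": 0,"dy": 0,"dz": -8,"claw": 0},
    {"ax": 0,"ay": 0,"az": 0,"dx": 0,"dy": 0,"dz": -10,"claw": 0},
    {"ax": 0,"ay": 0,"az": 0,"dx": 0,"dy": 0,"dz": -10,"claw": 0},
    {"ax": 0,"ay": 0,"az": 0,"dx": 22,"dy": 0,"dz": 0,"claw": 0},
    {"ax": 0,"ay": 0,"az": 0,"dx": 22,"dy": 0,"dz": 0,"claw": 0},
    {"ax": 0,"ay": 0,"az": 0,"dx": 22,"dy": 0,"dz": 0,"claw": 0},
    {"ax": 0,"ay": 0,"az": 0,"dx": 22,"dy": 0,"dz": 0,"claw": 0},
    {"ax": 0,"ay": 0,"az": 0,"dx": 21.5,"dy": 0,"dz": 0,"claw": 0},
    {"ax": 0,"ay": 0,"az": 0,"dx": 0,"dy": 0,"dz": 0,"claw": 0},
    {"ax": 0,"ay": 0,"az": 0,"dx": 0,"dy": 0,"dz": 0,"claw": 0},
  ],
)

```text
time_s: 5.85
tcp_pos: [0.4483, -0.248, 0.2153]
ee_rot: [[0.215, -0.977, -0.001], [-0.977, -0.215, 0.001], [-0.001, 0.001, -1.0]]
wrist_force: [-0.0, 1.2, 0.3]
gripper_width: 0.007
gripper_force: 0.0
```

```bash
python3 -c "
from h import *
to(.4485,-.248,.191)"
```

```text
t 5.85 tcp [ 0.4483 -0.248   0.2153] d [ 0.  -0.2 24.3] F [-0.02  1.18  0.3 ] w 0.6 J [-11.  12. -17.  -0. -61.  23.] yaw_y -167.6 tz [-1.1e-03  6.0e-04 -1.0e+00]
```

Next I go down 49 mm to TCP 0.166, checking the force on the way.

Request:
play_rows(
  steps=[
    {"ax": 0,"ay": 0,"az": 0,"dx": 0,"dy": 0,"dz": 5,"claw": 0},
    {"ax": 0,"ay": 0,"az": 0,"dx": 0,"dy": 0,"dz": 5,"claw": 0},
    {"ax": 0,"ay": 0,"az": 0,"dx": 0,"dy": 0,"dz": 3,"claw": 0},
    {"ax": 0,"ay": 0,"az": 0,"dx": 0,"dy": 0,"dz": 3,"claw": 0},
    {"ax": 0,"ay": 0,"az": 0,"dx": 0,"dy": 0,"dz": 3,"claw": 0},
    {"ax": 0,"ay": 0,"az": 0,"dx": 0,"dy": 0,"dz": 3,"claw": 0},
    {"ax": 0,"ay": 0,"az": 0,"dx": 0,"dy": 0,"dz": 3,"claw": 0},
    {"ax": 0,"ay": 0,"az": 0,"dx": 0,"dy": 0,"dz": 2,"claw": 0},
    {"ax": 0,"ay": 0,"az": 0,"dx": 0,"dy": 0,"dz": 0,"claw": 0},
  ],
)

```text
time_s: 6.75
tcp_pos: [0.4485, -0.248, 0.1881]
ee_rot: [[0.216, -0.976, -0.001], [-0.976, -0.216, 0.0], [-0.001, 0.001, -1.0]]
wrist_force: [-0.2, 0.3, 0.2]
gripper_width: 0.003
gripper_force: 0.0
```

Request:
play_rows(
  steps=[
    {"ax": 0,"ay": 0,"az": 0,"dx": 0,"dy": 0,"dz": 3,"claw": 0},
    {"ax": 0,"ay": 0,"az": 0,"dx": 0,"dy": 0,"dz": 3,"claw": 0},
    {"ax": 0,"ay": 0,"az": 0,"dx": 0,"dy": 0,"dz": 3,"claw": 0},
    {"ax": 0,"ay": 0,"az": 0,"dx": 0,"dy": 0,"dz": 3,"claw": 0},
    {"ax": 0,"ay": 0,"az": 0,"dx": 0,"dy": 0,"dz": 3,"claw": 0},
    {"ax": 0,"ay": 0,"az": 0,"dx": 0,"dy": 0,"dz": 3,"claw": 0},
    {"ax": 0,"ay": 0,"az": 0,"dx": 0,"dy": 0,"dz": 3,"claw": 0},
    {"ax": 0,"ay": 0,"az": 0,"dx": 0,"dy": 0,"dz": 0,"claw": 0},
  ],
)

```text
time_s: 7.55
tcp_pos: [0.4483, -0.2479, 0.1668]
ee_rot: [[0.216, -0.976, -0.001], [-0.976, -0.216, 0.001], [-0.001, 0.001, -1.0]]
wrist_force: [0.0, 0.3, -0.4]
gripper_width: 0.006
gripper_force: 0.0
```

Request:
play_rows(
  steps=[
    {"ax": 0,"ay": 0,"az": 0,"dx": 0,"dy": 0,"dz": 2,"claw": 0},
    {"ax": 0,"ay": 0,"az": 0,"dx": 0,"dy": 0,"dz": 1,"claw": 0},
    {"ax": 0,"ay": 0,"az": 0,"dx": 0,"dy": 0,"dz": 1,"claw": 0},
    {"ax": 0,"ay": 0,"az": 0,"dx": 0,"dy": 0,"dz": 1,"claw": 0},
    {"ax": 0,"ay": 0,"az": 0,"dx": 0,"dy": 0,"dz": 0,"claw": 0},
  ],
)

```text
time_s: 8.05
tcp_pos: [0.4494, -0.2483, 0.1634]
ee_rot: [[0.217, -0.976, 0.002], [-0.976, -0.217, -0.001], [0.001, -0.001, -1.0]]
wrist_force: [-0.4, 0.0, 5.2]
gripper_width: 0.001
gripper_force: 2.5
```

Request:
play_rows(
  steps=[
    {"ax": 0,"ay": 0,"az": 0,"dx": 0,"dy": 0,"dz": 1,"claw": 0},
    {"ax": 0,"ay": 0,"az": 0,"dx": 0,"dy": 0,"dz": 1,"claw": 0},
    {"ax": 0,"ay": 0,"az": 0,"dx": 0,"dy": 0,"dz": 1,"claw": 0},
    {"ax": 0,"ay": 0,"az": 0,"dx": 0,"dy": 0,"dz": 0,"claw": 0},
  ],
)

```text
time_s: 8.45
tcp_pos: [0.4516, -0.2493, 0.1633]
ee_rot: [[0.218, -0.976, 0.007], [-0.976, -0.218, -0.004], [0.005, -0.006, -1.0]]
wrist_force: [-0.6, 0.6, 14.8]
gripper_width: 0.002
gripper_force: 7.4
```

The second ran to TCP 0.163 (disc 0.149), which is fully home. I'll rise, go back over the sticking syringe and open the fingers.

Request:
play_rows(
  steps=[
    {"ax": 0,"ay": 0,"az": 0,"dx": 0,"dy": 0,"dz": -8,"claw": 0},
    {"ax": 0,"ay": 0,"az": 0,"dx": 0,"dy": 0,"dz": -20,"claw": 0},
    {"ax": 0,"ay": 0,"az": 0,"dx": 0,"dy": 0,"dz": -20,"claw": 0},
    {"ax": 0,"ay": 0,"az": 0,"dx": 0,"dy": 0,"dz": -20,"claw": 0},
    {"ax": 0,"ay": 0,"az": 0,"dx": -22,"dy": 0,"dz": 0,"claw": 87},
    {"ax": 0,"ay": 0,"az": 0,"dx": -22,"dy": 0,"dz": 0,"claw": 87},
    {"ax": 0,"ay": 0,"az": 0,"dx": -22,"dy": 0,"dz": 0,"claw": 87},
    {"ax": 0,"ay": 0,"az": 0,"dx": -22,"dy": 0,"dz": 0,"claw": 87},
    {"ax": 0,"ay": 0,"az": 0,"dx": -21.5,"dy": 0,"dz": 0,"claw": 87},
    {"ax": 0,"ay": 0,"az": 0,"dx": 0,"dy": 0,"dz": 0,"claw": 87},
    {"ax": 0,"ay": 0,"az": 0,"dx": 0,"dy": 0,"dz": 0,"claw": 87},
  ],
)

```text
time_s: 9.55
tcp_pos: [0.4249, -0.141, 0.2275]
ee_rot: [[0.217, -0.976, -0.0], [-0.976, -0.217, 0.0], [-0.0, 0.0, -1.0]]
wrist_force: [0.1, -0.3, -0.2]
gripper_width: 0.558
gripper_force: 0.0
```

```bash
python3 - <<'E'
from h import *
to(.425,-.1405,.132)
c=capture("top"); w=pts(c)
for n,(u,v) in dict(A=(205,257),B=(269,243),beaker=(257,173)).items():
    W=w[v-22:v+23,u-14:u+18].reshape(-1,3); m=(W[:,2]>.145)&(W[:,2]<.2) if n!='beaker' else (W[:,2]>.06)&(W[:,2]<.12)
    if m.any(): print(n,m.sum(),np.nanmean(W[m],0).round(4),np.nanmin(W[m],0).round(3),np.nanmax(W[m],0).round(3))
cv2.imwrite("pics/t2.png",cv2.resize(c["frame"][100:310,140:400],(780,630-30)))
E
```

```text
t 9.55 tcp [ 0.4249 -0.141   0.2275] d [-0.4 -0.2 95.5] F [ 0.05 -0.25 -0.23] w 48.5 J [  3.   5. -24.  -0. -61.  10.] yaw_y -167.4 tz [-3.e-04  0.e+00 -1.e+00]
B 229 [ 0.4528 -0.2492  0.1485] [ 0.438 -0.264  0.145] [ 0.468 -0.236  0.153]
beaker 269 [ 0.5996 -0.2303  0.083 ] [ 0.556 -0.259  0.06 ] [ 0.626 -0.199  0.095]
```

View pics/t2.png

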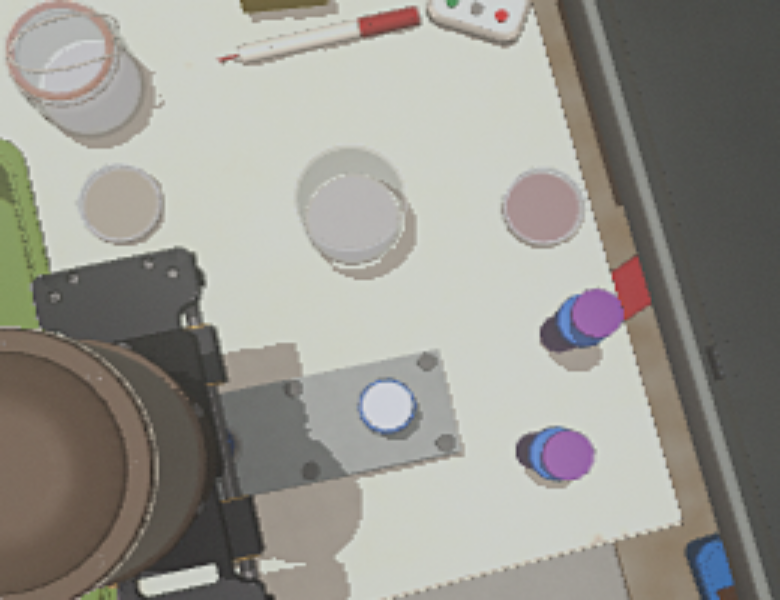

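Plunger 2 is home: its disc is at pixel (387,407) in this crop, top at 0.149. The syringe still stands in its hole and the beaker is untouched at (352,205). I'll descend over the first syringe's collar and grip.

Request:
play_rows(
  steps=[
    {"ax": 0,"ay": 0,"az": 0,"dx": 0,"dy": 0,"dz": 0,"claw": 87},
    {"ax": 0,"ay": 0,"az": 0,"dx": 0,"dy": 0,"dz": 0,"claw": 87},
    {"ax": 0,"ay": 0,"az": 0,"dx": 0,"dy": 0,"dz": 0,"claw": 87},
    {"ax": 0,"ay": 0,"az": 0,"dx": 0,"dy": 0,"dz": 10,"claw": 87},
    {"ax": 0,"ay": 0,"az": 0,"dx": 0,"dy": 0,"dz": 15,"claw": 87},
    {"ax": 0,"ay": 0,"az": 0,"dx": 0,"dy": 0,"dz": 15,"claw": 87},
    {"ax": 0,"ay": 0,"az": 0,"dx": 0,"dy": 0,"dz": 15,"claw": 87},
    {"ax": 0,"ay": 0,"az": 0,"dx": 0,"dy": 0,"dz": 15,"claw": 87},
    {"ax": 0,"ay": 0,"az": 0,"dx": 0,"dy": 0,"dz": 10,"claw": 87},
    {"ax": 0,"ay": 0,"az": 0,"dx": 0,"dy": 0,"dz": 10,"claw": 87},
    {"ax": 0,"ay": 0,"az": 0,"dx": 0,"dy": 0,"dz": 5,"claw": 87},
    {"ax": 0,"ay": 0,"az": 0,"dx": 0,"dy": 0,"dz": 0,"claw": 87},
    {"ax": 0,"ay": 0,"az": 0,"dx": 0,"dy": 0,"dz": 0,"claw": 87},
  ],
)

```text
time_s: 10.9
tcp_pos: [0.4254, -0.1412, 0.1329]
ee_rot: [[0.217, -0.976, 0.001], [-0.976, -0.217, -0.0], [0.0, -0.001, -1.0]]
wrist_force: [0.1, 0.1, 0.4]
gripper_width: 1.001
gripper_force: 0.0
```

Request:
play_rows(
  steps=[
    {"ax": 0,"ay": 0,"az": 0,"dx": 0,"dy": 0,"dz": 0,"claw": 45},
    {"ax": 0,"ay": 0,"az": 0,"dx": 0,"dy": 0,"dz": 0,"claw": 42},
    {"ax": 0,"ay": 0,"az": 0,"dx": 0,"dy": 0,"dz": 0,"claw": 40},
    {"ax": 0,"ay": 0,"az": 0,"dx": 0,"dy": 0,"dz": 0,"claw": 38},
    {"ax": 0,"ay": 0,"az": 0,"dx": 0,"dy": 0,"dz": 0,"claw": 36},
    {"ax": 0,"ay": 0,"az": 0,"dx": 0,"dy": 0,"dz": 0,"claw": 34},
    {"ax": 0,"ay": 0,"az": 0,"dx": 0,"dy": 0,"dz": 0,"claw": 28},
    {"ax": 0,"ay": 0,"az": 0,"dx": 0,"dy": 0,"dz": 0,"claw": 20},
    {"ax": 0,"ay": 0,"az": 0,"dx": 0,"dy": 0,"dz": 0,"claw": 20},
  ],
)

```text
time_s: 11.8
tcp_pos: [0.425, -0.1411, 0.1325]
ee_rot: [[0.216, -0.976, -0.0], [-0.976, -0.216, -0.0], [0.0, 0.0, -1.0]]
wrist_force: [-0.2, 0.2, -0.1]
gripper_width: 0.378
gripper_force: 30.0
```

Gripped at 30 N on the collar. Now I lift straight out.

Request:
play_rows(
  steps=[
    {"ax": 0,"ay": 0,"az": 0,"dx": 0,"dy": 0,"dz": -3,"claw": 20},
    {"ax": 0,"ay": 0,"az": 0,"dx": 0,"dy": 0,"dz": -5,"claw": 20},
    {"ax": 0,"ay": 0,"az": 0,"dx": 0,"dy": 0,"dz": -8,"claw": 20},
    {"ax": 0,"ay": 0,"az": 0,"dx": 0,"dy": 0,"dz": -8,"claw": 20},
    {"ax": 0,"ay": 0,"az": 0,"dx": 0,"dy": 0,"dz": -8,"claw": 20},
    {"ax": 0,"ay": 0,"az": 0,"dx": 0,"dy": 0,"dz": -8,"claw": 20},
    {"ax": 0,"ay": 0,"az": 0,"dx": 0,"dy": 0,"dz": -8,"claw": 20},
    {"ax": 0,"ay": 0,"az": 0,"dx": 0,"dy": 0,"dz": -8,"claw": 20},
    {"ax": 0,"ay": 0,"az": 0,"dx": 0,"dy": 0,"dz": -8,"claw": 20},
    {"ax": 0,"ay": 0,"az": 0,"dx": 0,"dy": 0,"dz": -8,"claw": 20},
    {"ax": 0,"ay": 0,"az": 0,"dx": 0,"dy": 0,"dz": -8,"claw": 20},
    {"ax": 0,"ay": 0,"az": 0,"dx": 0,"dy": 0,"dz": -8,"claw": 20},
    {"ax": 0,"ay": 0,"az": 0,"dx": 0,"dy": 0,"dz": -8,"claw": 20},
    {"ax": 0,"ay": 0,"az": 0,"dx": 0,"dy": 0,"dz": -8,"claw": 20},
    {"ax": 0,"ay": 0,"az": 0,"dx": 0,"dy": 0,"dz": -8,"claw": 20},
    {"ax": 0,"ay": 0,"az": 0,"dx": 0,"dy": 0,"dz": -8,"claw": 20},
    {"ax": 0,"ay": 0,"az": 0,"dx": 0,"dy": 0,"dz": -4,"claw": 20},
    {"ax": 0,"ay": 0,"az": 0,"dx": 0,"dy": 0,"dz": 0,"claw": 20},
  ],
)

```text
time_s: 13.6
tcp_pos: [0.4254, -0.1411, 0.2572]
ee_rot: [[0.217, -0.976, 0.001], [-0.976, -0.217, -0.0], [0.0, -0.001, -1.0]]
wrist_force: [0.9, 0.1, -1.6]
gripper_width: 0.378
gripper_force: 30.0
```

```bash
python3 - <<'E'
from h import *
to(.592,-.2255,.2525)
c=capture("scene"); cv2.imwrite("pics/s3.png",cv2.resize(c["frame"][60:360,150:400],(600,600-0),interpolation=3)[:, :])
E
```

```text
t 13.6 tcp [ 0.4254 -0.1411  0.2572] d [ 118.4 -144.4    5. ] F [ 0.92  0.1  -1.59] w 32.9 J [  3.   3. -21.   0. -65.  10.] yaw_y -167.5 tz [ 1.4e-03 -1.0e-04 -1.0e+00]
```

View pics/s3.png

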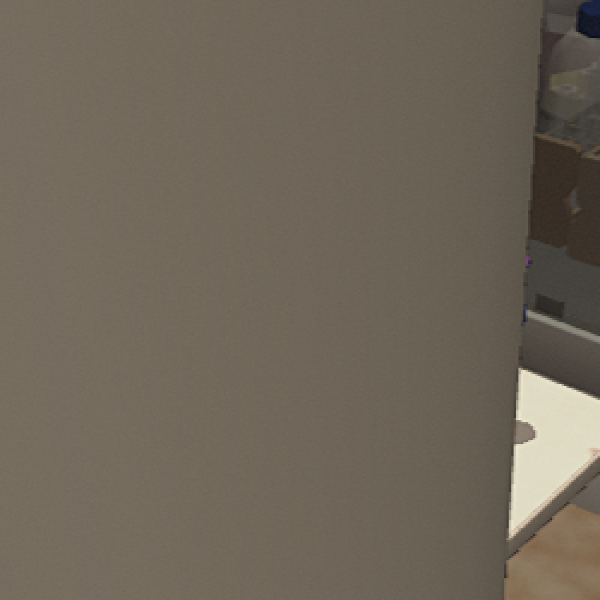

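The arm blocks this view too. I'll carry the syringe over the beaker (117 mm in x, -143 mm in y).

Request:
play_rows(
  steps=[
    {"ax": 0,"ay": 0,"az": 0,"dx": 4,"dy": -5,"dz": 0,"claw": 20},
    {"ax": 0,"ay": 0,"az": 0,"dx": 8,"dy": -10,"dz": 0,"claw": 20},
    {"ax": 0,"ay": 0,"az": 0,"dx": 12,"dy": -15,"dz": 0,"claw": 20},
    {"ax": 0,"ay": 0,"az": 0,"dx": 12,"dy": -15,"dz": 0,"claw": 20},
    {"ax": 0,"ay": 0,"az": 0,"dx": 12,"dy": -15,"dz": 0,"claw": 20},
    {"ax": 0,"ay": 0,"az": 0,"dx": 12,"dy": -15,"dz": 0,"claw": 20},
    {"ax": 0,"ay": 0,"az": 0,"dx": 12,"dy": -15,"dz": 0,"claw": 20},
    {"ax": 0,"ay": 0,"az": 0,"dx": 12,"dy": -15,"dz": 0,"claw": 20},
    {"ax": 0,"ay": 0,"az": 0,"dx": 12,"dy": -14,"dz": 0,"claw": 20},
    {"ax": 0,"ay": 0,"az": 0,"dx": 11,"dy": -12,"dz": 0,"claw": 20},
    {"ax": 0,"ay": 0,"az": 0,"dx": 7,"dy": -8,"dz": 0,"claw": 20},
    {"ax": 0,"ay": 0,"az": 0,"dx": 3,"dy": -4,"dz": 0,"claw": 20},
    {"ax": 0,"ay": 0,"az": 0,"dx": 0,"dy": 0,"dz": 0,"claw": 20},
    {"ax": 0,"ay": 0,"az": 0,"dx": 0,"dy": 0,"dz": 0,"claw": 20},
  ],
)

```text
time_s: 15.05
tcp_pos: [0.5896, -0.2243, 0.2564]
ee_rot: [[0.216, -0.976, -0.001], [-0.976, -0.216, 0.0], [-0.0, 0.0, -1.0]]
wrist_force: [-0.5, 0.6, 0.1]
gripper_width: 0.381
gripper_force: 30.0
```

```bash
python3 - <<'E'
from h import *
to(.591,-.2245,.132)
c=capture("scene"); w=pts(c)
cv2.imwrite("pics/s4.png",cv2.resize(c["frame"][90:290,130:390],(780,600),interpolation=3))
E
```

```text
t 15.05 tcp [ 0.5896 -0.2243  0.2564] d [  0.5  -1.3 124.4] F [-0.48  0.58  0.11] w 33.1 J [ -6.  22.   3.  -0. -71.  19.] yaw_y -167.5 tz [-5.e-04  2.e-04 -1.e+00]
```

View pics/s4.png

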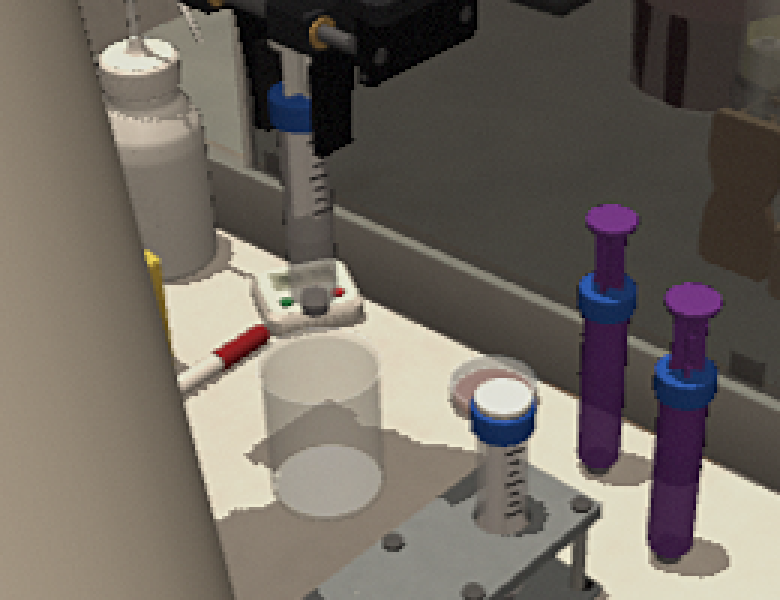

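The scene shows the syringe held by the collar at crop (292,108) with its tip at (316,300), above the beaker (rim centre (320,370)). The home syringe is at (503,400). I'll check where the tip is.

```bash
python3 - <<'E'
from h import *
c=capture("scene"); w=pts(c); f=c["frame"].astype(int)
W=w[182:197,226:246].reshape(-1,3); F=f[182:197,226:246].reshape(-1,3)
m=(W[:,0]<.66)&(W[:,2]>.08)
print("tip",m.sum(),np.nanmean(W[m],0).round(4),np.nanmin(W[m],0).round(4),np.nanmax(W[m],0).round(4))
for v in (140,150,160,170,178):
    W=w[v,222:246]; m=(W[:,0]<.68)&(W[:,2]>.08); print(v,m.sum(),W[m].mean(0).round(4))
h=cv2.cvtColor(c["frame"],cv2.COLOR_BGR2HSV)
b=(h[...,0]>100)&(h[...,0]<125)&(h[...,1]>150)&(w[...,2]>.2)&(w[...,0]<.7)
print("collar",b.sum(),w[b].mean(0).round(4),w[b].min(0).round(4),w[b].max(0).round(4))
# beaker rim
W=w[195:265,212:262].reshape(-1,3); m=(W[:,2]>.03)&(W[:,2]<.1)&(W[:,0]<.66)
print(cv2.minEnclosingCircle(W[m][:,:2].astype(np.float32)),W[m].min(0).round(3),W[m].max(0).round(3))
E
```

```text
tip 174 [ 0.5813 -0.2172  0.148 ] [ 0.5741 -0.2303  0.1281] [ 0.5959 -0.2088  0.1613]
140 18 [ 0.5748 -0.2159  0.2401]
150 16 [ 0.5808 -0.218   0.2188]
160 17 [ 0.5812 -0.2179  0.2003]
170 16 [ 0.5814 -0.2176  0.1816]
178 16 [ 0.5802 -0.2176  0.1668]
collar 446 [ 0.5345 -0.3039  0.3198] [ 0.3388 -0.4993  0.241 ] [ 0.6699 -0.1678  0.4351]
((0.5911970734596252, -0.22201664745807648), 0.038548681885004044) [ 0.553 -0.26   0.03 ] [ 0.629 -0.186  0.093]
```

The barrel hangs vertical, within 2 mm of the beaker's axis. Lowering.

Request:
play_rows(
  steps=[
    {"ax": 0,"ay": 0,"az": 0,"dx": 0,"dy": -1,"dz": 4,"claw": 20},
    {"ax": 0,"ay": 0,"az": 0,"dx": 0,"dy": 0,"dz": 8,"claw": 20},
    {"ax": 0,"ay": 0,"az": 0,"dx": 0,"dy": 0,"dz": 8,"claw": 20},
    {"ax": 0,"ay": 0,"az": 0,"dx": 0,"dy": 0,"dz": 8,"claw": 20},
    {"ax": 0,"ay": 0,"az": 0,"dx": 0,"dy": 0,"dz": 8,"claw": 20},
    {"ax": 0,"ay": 0,"az": 0,"dx": 0,"dy": 0,"dz": 8,"claw": 20},
    {"ax": 0,"ay": 0,"az": 0,"dx": 0,"dy": 0,"dz": 8,"claw": 20},
    {"ax": 0,"ay": 0,"az": 0,"dx": 0,"dy": 0,"dz": 8,"claw": 20},
    {"ax": 0,"ay": 0,"az": 0,"dx": 0,"dy": 0,"dz": 8,"claw": 20},
    {"ax": 0,"ay": 0,"az": 0,"dx": 0,"dy": 0,"dz": 8,"claw": 20},
    {"ax": 0,"ay": 0,"az": 0,"dx": 0,"dy": 0,"dz": 8,"claw": 20},
    {"ax": 0,"ay": 0,"az": 0,"dx": 0,"dy": 0,"dz": 8,"claw": 20},
    {"ax": 0,"ay": 0,"az": 0,"dx": 0,"dy": 0,"dz": 8,"claw": 20},
    {"ax": 0,"ay": 0,"az": 0,"dx": 0,"dy": 0,"dz": 8,"claw": 20},
    {"ax": 0,"ay": 0,"az": 0,"dx": 0,"dy": 0,"dz": 8,"claw": 20},
    {"ax": 0,"ay": 0,"az": 0,"dx": 0,"dy": 0,"dz": 4,"claw": 20},
    {"ax": 0,"ay": 0,"az": 0,"dx": 0,"dy": 0,"dz": 2,"claw": 20},
    {"ax": 0,"ay": 0,"az": 0,"dx": 0,"dy": 0,"dz": 0,"claw": 20},
    {"ax": 0,"ay": 0,"az": 0,"dx": 0,"dy": 0,"dz": 0,"claw": 20},
  ],
)

```text
time_s: 17.05
tcp_pos: [0.5912, -0.2243, 0.1349]
ee_rot: [[0.216, -0.976, 0.001], [-0.976, -0.216, -0.0], [0.0, -0.001, -1.0]]
wrist_force: [0.1, 1.0, -0.6]
gripper_width: 0.378
gripper_force: 30.0
```

Request:
play_rows(
  steps=[
    {"ax": 0,"ay": 0,"az": 0,"dx": 0,"dy": 0,"dz": 1,"claw": 20},
    {"ax": 0,"ay": 0,"az": 0,"dx": 0,"dy": 0,"dz": 1,"claw": 20},
    {"ax": 0,"ay": 0,"az": 0,"dx": 0,"dy": 0,"dz": 1,"claw": 20},
    {"ax": 0,"ay": 0,"az": 0,"dx": 0,"dy": 0,"dz": 1,"claw": 20},
    {"ax": 0,"ay": 0,"az": 0,"dx": 0,"dy": 0,"dz": 1,"claw": 20},
    {"ax": 0,"ay": 0,"az": 0,"dx": 0,"dy": 0,"dz": 0,"claw": 20},
  ],
)

```text
time_s: 17.65
tcp_pos: [0.5908, -0.2242, 0.1293]
ee_rot: [[0.216, -0.976, -0.0], [-0.976, -0.216, 0.0], [-0.0, 0.0, -1.0]]
wrist_force: [-0.1, 0.5, -0.0]
gripper_width: 0.376
gripper_force: 30.0
```

Request:
play_rows(
  steps=[
    {"ax": 0,"ay": 0,"az": 0,"dx": 0,"dy": 0,"dz": 0.5,"claw": 20},
    {"ax": 0,"ay": 0,"az": 0,"dx": 0,"dy": 0,"dz": 0.5,"claw": 20},
    {"ax": 0,"ay": 0,"az": 0,"dx": 0,"dy": 0,"dz": 0.5,"claw": 20},
    {"ax": 0,"ay": 0,"az": 0,"dx": 0,"dy": 0,"dz": 0,"claw": 20},
    {"ax": 0,"ay": 0,"az": 0,"dx": 0,"dy": 0,"dz": 0,"claw": 20},
  ],
)

```text
time_s: 18.15
tcp_pos: [0.5909, -0.2242, 0.1281]
ee_rot: [[0.216, -0.976, -0.0], [-0.976, -0.216, -0.0], [0.0, 0.0, -1.0]]
wrist_force: [0.2, -0.3, -0.7]
gripper_width: 0.377
gripper_force: 30.0
```

Request:
play_rows(
  steps=[
    {"ax": 0,"ay": 0,"az": 0,"dx": 0,"dy": 0,"dz": 0.5,"claw": 20},
    {"ax": 0,"ay": 0,"az": 0,"dx": 0,"dy": 0,"dz": 0.5,"claw": 20},
    {"ax": 0,"ay": 0,"az": 0,"dx": 0,"dy": 0,"dz": 0,"claw": 20},
    {"ax": 0,"ay": 0,"az": 0,"dx": 0,"dy": 0,"dz": 0,"claw": 20},
  ],
)

```text
time_s: 18.55
tcp_pos: [0.5912, -0.2243, 0.1276]
ee_rot: [[0.217, -0.976, 0.001], [-0.976, -0.217, -0.0], [0.001, -0.001, -1.0]]
wrist_force: [-1.3, 0.5, 3.4]
gripper_width: 0.384
gripper_force: 30.0
```

The tip touches the beaker floor (3.4 N). I'll open slowly, wait, then rise.

Request:
play_rows(
  steps=[
    {"ax": 0,"ay": 0,"az": 0,"dx": 0,"dy": 0,"dz": -0.5,"claw": 32},
    {"ax": 0,"ay": 0,"az": 0,"dx": 0,"dy": 0,"dz": 0,"claw": 34},
    {"ax": 0,"ay": 0,"az": 0,"dx": 0,"dy": 0,"dz": 0,"claw": 35},
    {"ax": 0,"ay": 0,"az": 0,"dx": 0,"dy": 0,"dz": 0,"claw": 36},
    {"ax": 0,"ay": 0,"az": 0,"dx": 0,"dy": 0,"dz": 0,"claw": 38},
    {"ax": 0,"ay": 0,"az": 0,"dx": 0,"dy": 0,"dz": 0,"claw": 40},
    {"ax": 0,"ay": 0,"az": 0,"dx": 0,"dy": 0,"dz": 0,"claw": 44},
    {"ax": 0,"ay": 0,"az": 0,"dx": 0,"dy": 0,"dz": 0,"claw": 48},
    {"ax": 0,"ay": 0,"az": 0,"dx": 0,"dy": 0,"dz": 0,"claw": 54},
    {"ax": 0,"ay": 0,"az": 0,"dx": 0,"dy": 0,"dz": 0,"claw": 60},
    {"ax": 0,"ay": 0,"az": 0,"dx": 0,"dy": 0,"dz": 0,"claw": 68},
    {"ax": 0,"ay": 0,"az": 0,"dx": 0,"dy": 0,"dz": 0,"claw": 76},
    {"ax": 0,"ay": 0,"az": 0,"dx": 0,"dy": 0,"dz": 0,"claw": 87},
    {"ax": 0,"ay": 0,"az": 0,"dx": 0,"dy": 0,"dz": 0,"claw": 87},
    {"ax": 0,"ay": 0,"az": 0,"dx": 0,"dy": 0,"dz": 0,"claw": 87},
  ],
)

```text
time_s: 20.05
tcp_pos: [0.5909, -0.2242, 0.1275]
ee_rot: [[0.216, -0.976, -0.0], [-0.976, -0.216, 0.0], [-0.0, 0.0, -1.0]]
wrist_force: [-0.7, -0.4, -0.1]
gripper_width: 0.979
gripper_force: 0.0
```

```bash
python3 - <<'E'
from h import *
to(.591,-.2245,.24)
c=capture("scene")
cv2.imwrite("pics/s5.png",cv2.resize(c["frame"][130:300,170:390],(776,600),interpolation=3))
E
```

```text
t 20.05 tcp [ 0.5909 -0.2242  0.1275] d [   0.3    0.  -112.5] F [-0.69 -0.39 -0.1 ] w 85.2 J [ -6.  28.  -7.  -0. -55.  19.] yaw_y -167.5 tz [-0.  0. -1.]
```

View pics/s5.png

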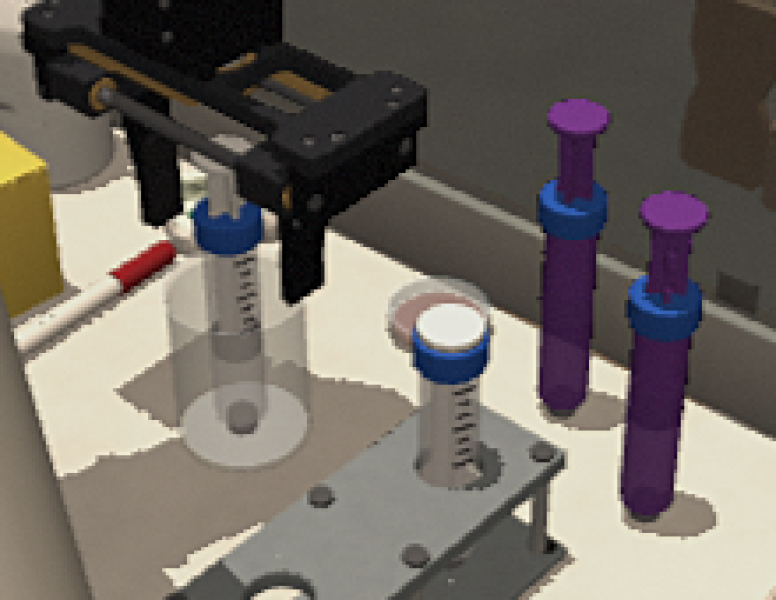

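The syringe stands in the beaker, tip at crop (242,415) on the floor and collar at (228,222), clear of both open fingers. The home syringe is still in the stand at (452,330). I'll rise straight up.

Request:
play_rows(
  steps=[
    {"ax": 0,"ay": 0,"az": 0,"dx": 0,"dy": 0,"dz": -4,"claw": 87},
    {"ax": 0,"ay": 0,"az": 0,"dx": 0,"dy": 0,"dz": -8,"claw": 87},
    {"ax": 0,"ay": 0,"az": 0,"dx": 0,"dy": 0,"dz": -10,"claw": 87},
    {"ax": 0,"ay": 0,"az": 0,"dx": 0,"dy": 0,"dz": -10,"claw": 87},
    {"ax": 0,"ay": 0,"az": 0,"dx": 0,"dy": 0,"dz": -10,"claw": 87},
    {"ax": 0,"ay": 0,"az": 0,"dx": 0,"dy": 0,"dz": -10,"claw": 87},
    {"ax": 0,"ay": 0,"az": 0,"dx": 0,"dy": 0,"dz": -10,"claw": 87},
    {"ax": 0,"ay": 0,"az": 0,"dx": 0,"dy": 0,"dz": -10,"claw": 87},
    {"ax": 0,"ay": 0,"az": 0,"dx": 0,"dy": 0,"dz": -10,"claw": 87},
    {"ax": 0,"ay": 0,"az": 0,"dx": 0,"dy": 0,"dz": -10,"claw": 87},
    {"ax": 0,"ay": 0,"az": 0,"dx": 0,"dy": 0,"dz": -10,"claw": 87},
    {"ax": 0,"ay": 0,"az": 0,"dx": 0,"dy": 0,"dz": -10,"claw": 87},
    {"ax": 0,"ay": 0,"az": 0,"dx": 0,"dy": 0,"dz": -8,"claw": 87},
    {"ax": 0,"ay": 0,"az": 0,"dx": 0,"dy": 0,"dz": 0,"claw": 87},
    {"ax": 0,"ay": 0,"az": 0,"dx": 0,"dy": 0,"dz": 0,"claw": 87},
  ],
)

```text
time_s: 21.6
tcp_pos: [0.5908, -0.2241, 0.2474]
ee_rot: [[0.216, -0.976, -0.0], [-0.976, -0.216, 0.0], [-0.0, 0.0, -1.0]]
wrist_force: [-0.4, -0.3, -1.5]
gripper_width: 0.996
gripper_force: 0.0
```

```bash
python3 - <<'E'
from h import *
to(.591,-.2245,.24)
c=capture("scene"); w=pts(c); f=c["frame"]
W=w[130:200,215:260].reshape(-1,3);F=f[130:200,215:260].reshape(-1,3).astype(int)
m=(F.min(1)>150)&(W[:,2]>.14)&(W[:,2]<.2)&(abs(W[:,0]-.59)<.05)
print("disc",m.sum(),W[m].mean(0).round(4) if m.any() else 0,np.nanmax(W[m],0) if m.any() else 0)
cv2.imwrite("pics/s6.png",cv2.resize(f[110:280,170:390],(776,600),interpolation=3))
E
```

```text
t 21.6 tcp [ 0.5908 -0.2241  0.2474] d [ 0.5 -0.1  7.4] F [-0.39 -0.25 -1.5 ] w 86.7 J [ -6.  22.   2.  -0. -70.  19.] yaw_y -167.5 tz [-2.e-04  3.e-04 -1.e+00]
disc 1 [ 0.5883 -0.2083  0.1662] [ 0.5883004  -0.20833987  0.16616823]
```

View pics/s6.png

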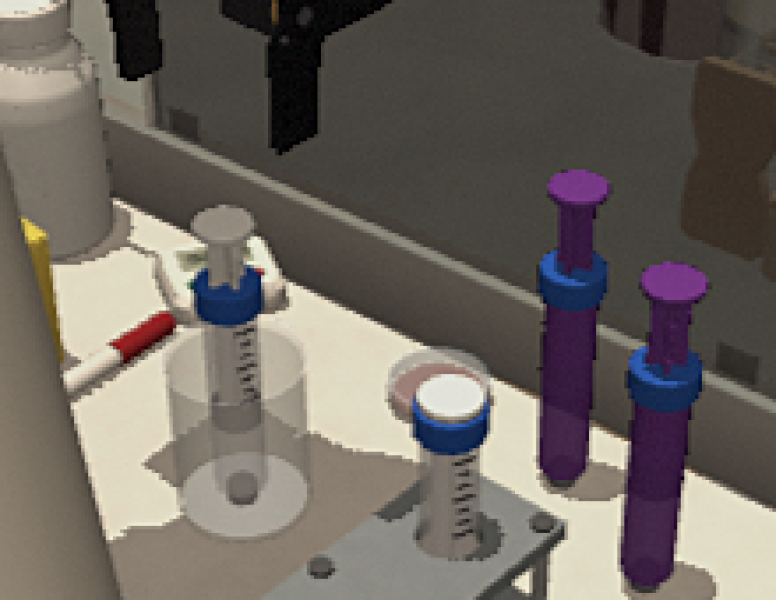

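The rejected syringe stands in the upright beaker (disc at (223,225), tip at (242,488)) with its plunger part-way. The other is in the stand with its plunger home (450,397), and the gripper is clear, so I'm handing in.

```bash
python3 -c "
from station import *
print(finish_job())"
```

```text
the job is handed in; nothing more can be done
None
```

The job is handed in at about 22 s: the sticking syringe, its plunger stopped at about 12 mm, stands tip down in the upright beaker, and the other is in the stand with its plunger fully home.

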